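# Open the tablet jar in its bracing cradle and hold the lid above it

### The arm

A 7-joint arm with a two-finger parallel gripper is mounted at the origin on the work surface. World frame = base frame: x ahead of the robot, y to its left, z up, the work surface at z = 0. Lengths are in m, angles in rad, forces in N, time in s.
With the tool pointing down it reaches from about 0.35 to 0.9 m from the base axis. Payload 8.1 kg.
Tool frame: the origin (TCP) lies midway between the tips of the shut fingers; the grasp point (between the pads) lies 19 mm behind it; z points along the fingers, y is the direction in which the jaws open and shut (so a half turn about z gives the same grasp; the last joint's range is limited). The gripper opens to 92 mm and grips with 3 to 60 N. Pads are 19 mm wide; open, the fingers measure 130 mm over their backs; the gripper's body (75 mm by 190 mm) begins 47 mm behind the grasp point.
Start: joints at [-1.368, 0.434, 0.025, 1.573, -0.012, 1.134, -0.075], TCP at [0.188, 0.596, 0.227] pointing down, gripper open.
Joint ranges: [-2.62, 2.62], [-0.44, 2.09], [-1.27, 1.32], [0.08, 2.57], [-1.32, 4.46], [0.12, 2], [-2.74, 2.74]. Speed limits (rad/s): [2.22, 2.22, 3.01, 3.01, 3.14, 3.14, 3.14].

### API

Orientations are given as a unit quaternion [w, x, y, z].
In Python, from rig import read_state, read_camera, camera_info, robot gives the robot as it stands.
- The arm moves only by the tool play_rows, never from a script. Its argument "moves" is a list of rows, each a list of 3 entries, a list of its own where there are three numbers: the opening, from 0 (shut) to 1 (fully open), then the shift along the world's x, y, z in cm, then the turn, a rotation vector about the world's x, y, z in rad. In form: [[grip, [dx, dy, dz], [ax, ay, az]], ...]. A call has 1 to 20 rows; each row shifts and turns the commanded pose from where the row before left it; what a row does not reach is not made up. A row lasts 1/12 s, in which the tool goes at most 41.7 mm and 7.16 degrees, less where a joint would pass 70% of its speed; a pose out of reach is approached as far as the arm can. A call with a gripper value outside its range is refused whole. The fingers move at their own pace and stop on an object; "newtons" is the grip in N (left out, the last holds). Time passes only in rows, so rows that do not move let the fingers close. It gives the time, the measured TCP pose, the force and the opening at its end, in the units of the state.
- read_state(): the state, without advancing time (a new reading comes with each control period).
- read_camera(name): name is "side" or "top"; returns the picture (420x560x3 uint8, red, green, blue); there is no depth.
- camera_info(name): a dict with "fx", "fy", "cx", "cy" (pixels), "xyz" and "orientation" of the camera in the world. Camera axes: x right, y up, looking along -z (the intrinsics and any distortion apply to the point x, -y, -z); pixel columns grow to the right and rows downward; lengths in m; the calibration is good to about 2 mm. A picture is of the moment at which its call begins. camera_info takes no time and is no camera call.
- robot.job_done(): hands the job in, once; it reports no verdict.
The state is a dict: "t": time; "joint_positions": joint angles; "dq": joint speeds; "effort": joint torques, N m; "ee_pos": TCP position; "tcp_rot": TCP orientation; "force": force on the tool from outside, world axes, zero at the start; "torque": the same for the moment, N m; "grip_width": opening from 0.0 (shut) to 1.0 (fully open).
Only numpy, scipy, OpenCV 4.12 (cv2) and the standard library are available. Lean on these libraries where they do the work, as an engineer would, in place of code of your own. Each camera call takes 0.05 s, during which the arm holds its last target.

### The job

Set the closed white tablet jar all the way down into the grey bracing cradle, turned so that its orange rib drops into the cradle's notch and the jar cannot twist. Then unscrew the blue lid anticlockwise, stop turning once its threads let go, and lift it straight off; finish still holding the lid level in the gripper just above the jar's open mouth (clear of it by a few centimetres at most), with the jar still seated in the cradle. Leave the bottle, filter, basket and carton where they are.

Things in the scene. Friction and masses are not known exactly. Their poses are not given: they have to be found in the camera images.
- jar: White round jar, loose, 0.3 kg, 57 mm diameter, 78 mm to the shoulder, 104 mm high with its lid. Origin: centre of underside; z up, x towards its rib: orange, 8 mm wide, 8 mm proud (to 36.5 mm from the axis), from 12 to 50 mm above the underside. Foot tapered over the lowest 8 mm. Starts closed on the table, where only friction stops it turning; may be carried by the lid.
- rib (a point): Outer face of the jar's orange rib at half the rib's height, 36.5 mm from the jar's axis, 31 mm above its underside.
- mouth (a point): Centre of the jar's open mouth, 101.5 mm above its underside (top of the black rubber seal ring when not pressed).
- lid: Blue screw lid, loose, 50 g, 60 mm across, 22 mm high, orange bar on top. Origin: centre of its lower edge; z up, x towards the bar. Closed, its origin is 82 mm above the jar's underside and the bar points 0 to 0.25 rad anticlockwise (from above) of the rib. A rubber seal pushes it up with about 10 N, so it is tight (a few tenths of N m).
- pointer (a point): Outer end of the lid's orange bar, 25 mm from the lid's axis, 22 mm above its lower edge. The lid turns anticlockwise without rising (clockwise is a stop); its two lugs come free when the bar is 1.2 to 1.35 rad anticlockwise of the rib, and the seal then lifts it 2.5 mm if let. Turning on past 2.3 rad counts as not stopping.
- cradle: Grey bracing cradle, fixed: 100 x 100 mm base plate 6 mm thick with a ring wall, 62 mm inner and 94 mm outer diameter, top 38 mm above the table. The jar stands in the ring on the plate (underside 6 mm above the table). One notch, 13 mm wide, full height, open at the top, marked orange. Origin: centre of underside; z up, x towards the notch. Rib off the notch: jar stays 20 mm high.
- notch (a point): Middle of the notch at the top of the ring wall, 38 mm from the cradle's axis, 38 mm above the table. An orange tab 13 mm wide and 6 mm high lies at its foot, out to 62 mm from the axis.
- bottle: Bystander: small clear bottle with grey cap, 48 mm diameter, 115 mm high, loose. Origin: centre of underside.
- filter: Bystander: grey round respirator filter with a green band and black spigot on top, 88 mm diameter, 40 mm high, loose. Origin: centre of underside.
- basket: Bystander: pale blue slatted basket of packets, 140 x 200 x 85 mm, loose. Origin: centre of underside.
- carton: Bystander: white glove carton with a blue top slot, 120 x 240 x 75 mm, loose. Origin: centre of underside.

How it is judged:
On the way, in this order (a step that is already met when the one before it is completed fails the run):
1. the closed jar stands fully down in the cradle with its rib in the notch (horizontal distance between jar and cradle below 0.007 m and z of jar in the frame of cradle below 0.011 m and x of rib in the frame of cradle above 0.025 m and angle between jar's own z axis and vertical below 0.1 rad and z of lid in the frame of jar below 0.088 m), for 0.2 s.
2. the lid is turned loose (at least about 55 degrees anticlockwise) while the jar stays seated (horizontal distance between jar and cradle below 0.007 m and z of jar in the frame of cradle below 0.011 m and x of rib in the frame of cradle above 0.025 m and angle between jar's own z axis and vertical below 0.1 rad and x of pointer in the frame of jar below 0.015 m and y of pointer in the frame of jar above 0.01 m), for 0.1 s.
At the end, for the whole second after the job is handed in: Jar upright in the cradle (within 7 mm of its axis, underside under 11 mm above the table, rib in the notch). Lid gripped, still, level within 0.2 rad, not touching the jar, within 20 mm of the jar's axis, its origin 105 to 165 mm above the jar's underside (lower edge 4 to 63 mm above the mouth) (horizontal distance between jar and cradle below 0.007 m and z of jar in the frame of cradle below 0.011 m and x of rib in the frame of cradle above 0.025 m and angle between jar's own z axis and vertical below 0.1 rad and z of lid in the frame of jar between 0.105 and 0.165 m and horizontal distance between lid and jar below 0.02 m and angle between lid's own z axis and vertical below 0.2 rad and contact force between lid and the fingers above 1 N and contact force between lid and jar below 0.1 N and linear speed of lid below 0.03 m/s); the arm keeps its last pose, push and grip.
It fails at once if the lid, still on the jar, is turned on past about 2.3 rad instead of stopping when it is free (z of lid in the frame of jar below 0.1 m and horizontal distance between lid and jar below 0.006 m and x of pointer in the frame of jar below -0.0185 m).
It fails at once if the bottle is moved more than 3 cm (distance of bottle from where it was at the start of the episode above 0.03 m).
It fails at once if the filter is moved more than 3 cm (distance of filter from where it was at the start of the episode above 0.03 m).
It fails at once if the basket is moved more than 3 cm (distance of basket from where it was at the start of the episode above 0.03 m).
It fails at once if the carton is moved more than 3 cm (distance of carton from where it was at the start of the episode above 0.03 m).
It also fails if it takes over 58 s, if anything falls off the work surface, if the arm or the gripper's body presses on something with over 40 N, if the wrist force passes 120 N, or if a joint passes its speed limit or range.

## Working session

There is one attempt and no reset: what is moved stays moved. The work goes in short steps, Python scripts to look and compute and a tool call to move; the robot and the scene stay as the last step left them, time stands still between calls to the robot, and variables do not carry over. Pictures are saved under pics/ and viewed, and the job is handed in when it is done.

Besides the shell and the picture viewer there is one more tool, called after "Call:" by a JSON object that holds its "op" and its "data". play_rows: Moves the arm, as the interface text tells. Its arguments: {"type":"object","properties":{"moves":{"type":"array"},"newtons":{"type":"number"}},"required":["moves"]}

```bash
ls; mkdir -p pics; python3 - <<'E'
from rig import *
import cv2
print(read_state())
for n in("side","top"):
    print(n,camera_info(n)); cv2.imwrite(f"pics/{n}0.png",read_camera(n)[:,:,::-1])
E
```

```text
pics
{'t': 0.0, 'joint_positions': array([-1.36760873,  0.43520872,  0.02498224,  1.57411984, -0.01159143,
        1.13401374, -0.0750977 ]), 'dq': array([ 5.48810811e-04, -3.57999791e-04, -6.57870250e-05, -9.43708299e-04,
        1.81985623e-03, -1.21023830e-03,  1.54586861e-03]), 'effort': array([ 9.03204091e-04, -6.67865109e+01,  9.85586755e-01, -3.14461291e+01,
       -6.04044367e-02,  4.23753331e-02,  1.91403788e-04]), 'ee_pos': array([0.18805728, 0.59548071, 0.22594516]), 'tcp_rot': array([-4.42625070e-05,  1.52334596e-01,  9.88328653e-01, -8.01154473e-04]), 'force': array([ 0.12218995, -0.34724405, -0.20232495]), 'torque': array([ 0.0279576 , -0.00758449,  0.01818435]), 'grip_width': 1.0018492813996045}
side {'fx': 419.91011475915747, 'fy': 419.91011475915747, 'cx': 272.9163683141857, 'cy': 207.55319470515684, 'xyz': array([0.13292323, 0.4258361 , 0.56037713]), 'orientation': array([-0.3436659 , -0.17649646,  0.41345199,  0.82449997])}
top {'fx': 415.2270597573146, 'fy': 415.2270597573146, 'cx': 285.4698096121419, 'cy': 207.92878833770206, 'xyz': array([ 0.50751053, -0.00492156,  0.9634277 ]), 'orientation': array([ 0.70717568,  0.01986688, -0.03315143, -0.70598077])}
```

View pics/side0.png

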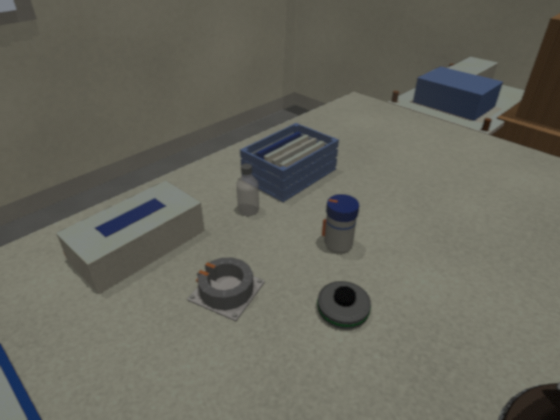

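View pics/top0.png

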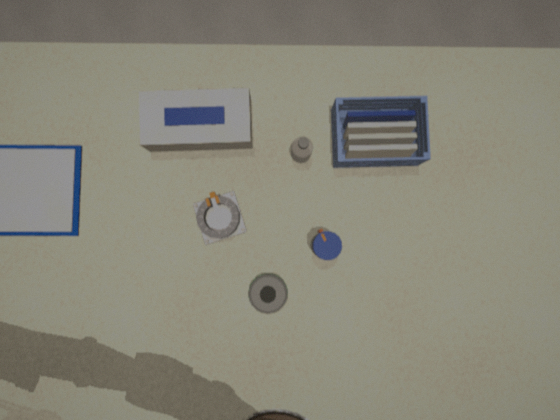

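The side view shows the carton (130,235), cradle (225,285), bottle (248,195), jar (341,222), filter (344,303) and basket (290,160). The top view shows the cradle at (218,217) and the jar lid at (327,246). I'll zoom in on the jar and cradle.

```bash
cat > h.py <<'E'
from rig import *
import cv2, numpy as np
from scipy.spatial.transform import Rotation as R
C={n:camera_info(n) for n in("side","top")}
def rot(n): q=C[n]["orientation"]; return R.from_quat([q[1],q[2],q[3],q[0]]).as_matrix()
def ray(n,u,v):
    c=C[n]; d=np.array([(u-c["cx"])/c["fx"],-(v-c["cy"])/c["fy"],-1.]); return c["xyz"],rot(n)@d
def atz(n,u,v,z):
    o,d=ray(n,u,v); return o+d*(z-o[2])/d[2]
def proj(n,P):
    c=C[n]; p=(np.atleast_2d(P)-c["xyz"])@rot(n); return np.c_[c["cx"]+c["fx"]*p[:,0]/-p[:,2], c["cy"]-c["fy"]*p[:,1]/-p[:,2]]
def tri(p1,p2):
    o1,d1=ray("side",*p1); o2,d2=ray("top",*p2)
    s=np.linalg.lstsq(np.c_[d1,-d2],o2-o1,rcond=None)[0]
    a=o1+s[0]*d1;b=o2+s[1]*d2; return (a+b)/2,np.linalg.norm(a-b)
def crop(src,dst,x,y,w,h,k):
    im=cv2.imread(src)[y:y+h,x:x+w]; cv2.imwrite(dst,cv2.resize(im,None,fx=k,fy=k,interpolation=cv2.INTER_CUBIC))
E
python3 - <<'E'
from h import *
def mk(n,x,y,w,h,k): 
    im=cv2.imread(f"pics/{n}0.png")[y:y+h,x:x+w]; return cv2.resize(im,None,fx=k,fy=k,interpolation=cv2.INTER_CUBIC)
top=np.hstack([mk("top",185,180,75,75,5),mk("top",290,210,75,75,5)])
cv2.imwrite("pics/topz.png",top)
cv2.imwrite("pics/sidez.png",np.hstack([mk("side",180,245,95,80,4),mk("side",300,180,95,80,4)]))
E
```

```text
(no output)
```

View pics/topz.png

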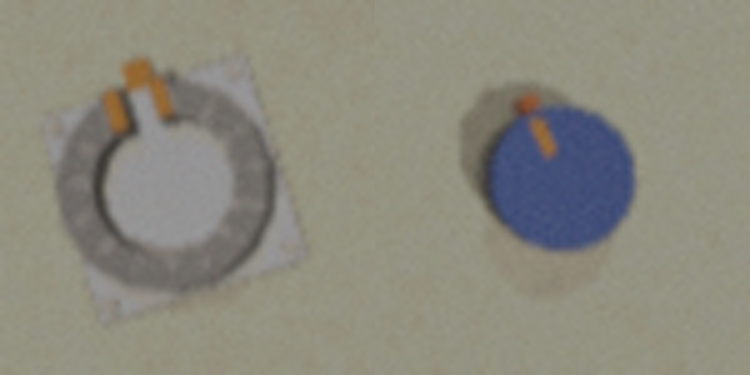

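View pics/sidez.png

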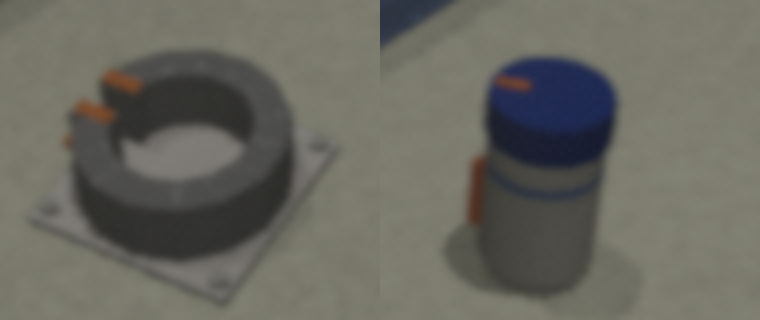

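```bash
python3 - <<'E'
from h import *
from scipy.optimize import least_squares
im={n:cv2.imread(f"pics/{n}0.png") for n in C}
def blob(n,lo,hi,x,y,w,h):
    hsv=cv2.cvtColor(im[n],cv2.COLOR_BGR2HSV); m=cv2.inRange(hsv,lo,hi); z=np.zeros_like(m); z[y:y+h,x:x+w]=m[y:y+h,x:x+w]
    k,l,s,c=cv2.connectedComponentsWithStats(z); return [(tuple(c[i].round(1)),s[i,4]) for i in range(1,k) if s[i,4]>6],z
res={}
for n,b in(("top",(300,220,60,60)),("side",(310,185,60,40))):
    l,z=blob(n,(105,90,40),(135,255,255),*b); print(n,l)
    pts=np.argwhere(z)[:,::-1]; hull=cv2.convexHull(pts.astype(np.float32)); M=cv2.moments(hull); res[n]=(M["m10"]/M["m00"],M["m01"]/M["m00"],M["m00"]); print(res[n])
a=np.linspace(0,6.283,60)
def hullc(n,x,y,z0,h=.022,r=.03):
    P=np.array([(x+r*np.cos(t),y+r*np.sin(t),z) for t in a for z in(z0,z0+h)])
    H=cv2.convexHull(proj(n,P).astype(np.float32)); M=cv2.moments(H); return np.array([M["m10"]/M["m00"],M["m01"]/M["m00"],M["m00"]])
f=lambda p:np.r_[hullc("top",*p)[:2]-res["top"][:2],hullc("side",*p)[:2]-res["side"][:2]]
s=least_squares(f,[.6,-.1,.08],diff_step=1e-3);print("lid xyz",s.x,s.fun, hullc("top",*s.x),hullc("side",*s.x))
for n,bs in(("top",[(300,220,60,60),(190,185,60,60)]),("side",[(310,185,60,60),(190,255,60,60)])):
    for b in bs: print(n,blob(n,(3,90,60),(22,255,255),*b)[0])
# cradle
cc=[(45,113),(240,55),(305,260),(105,325)]
T=[atz("top",185+(x+.5)/5-.5,180+(y+.5)/5-.5,.006) for x,y in cc]
print(np.round(T,4),np.mean(T,0),[np.linalg.norm(T[i]-T[i-1]).round(4) for i in range(4)])
cs=[(30,218),(225,303),(340,150)]
S=[atz("side",180+(x+.5)/4-.5,245+(y+.5)/4-.5,.006) for x,y in cs]; print(np.round(S,4))
print("side centre",(S[0]+S[2])/2, "edges",[np.linalg.norm(S[i]-S[i+1]) for i in (0,1)])
E
```

```text
top [((np.float64(327.0), np.float64(245.8)), np.int32(554))]
(326.76625659050967, 245.13884007029878, 569.0)
side [((np.float64(343.2), np.float64(207.8)), np.int32(619))]
(342.7253333333333, 207.4584, 625.0)
lid xyz [ 0.49454104 -0.1079852   0.08030171] [ 0.24025588  0.30703361 -0.34749235 -0.00264619] [327.00651247 245.44587368 680.97598633] [342.37784098 207.45575381 788.38248498]
top [((np.float64(319.9), np.float64(230.1)), np.int32(14)), ((np.float64(323.4), np.float64(237.0)), np.int32(17))]
top [((np.float64(214.3), np.float64(196.6)), np.int32(55)), ((np.float64(207.9), np.float64(202.0)), np.int32(33))]
side [((np.float64(333.2), np.float64(200.5)), np.int32(11)), ((np.float64(323.6), np.float64(227.5)), np.int32(47))]
side [((np.float64(210.1), np.float64(265.0)), np.int32(36)), ((np.float64(203.6), np.float64(272.5)), np.int32(37))]
[[0.5922 0.189  0.006 ]
 [0.6194 0.0995 0.006 ]
 [0.5247 0.0687 0.006 ]
 [0.4949 0.1599 0.006 ]] [0.55778733 0.1292794  0.006     ] [np.float64(0.1016), np.float64(0.0935), np.float64(0.0996), np.float64(0.0959)]
[[0.5845 0.1932 0.006 ]
 [0.4912 0.1632 0.006 ]
 [0.5191 0.0718 0.006 ]]
side centre [0.55179828 0.13253028 0.006     ] edges [np.float64(0.09802684924457401), np.float64(0.09554457482267248)]
```

```bash
cat > fit.py <<'E'
from h import *
from scipy.optimize import minimize
from scipy.ndimage import map_coordinates
a=np.linspace(0,2*np.pi,180,endpoint=False)
def circ(r,z): return np.c_[r*np.cos(a),r*np.sin(a),0*a+z]
sq=np.array([(s,t,.006) for t in(-.05,.05) for s in np.linspace(-.05,.05,40)]+[(t,s,.006) for t in(-.05,.05) for s in np.linspace(-.05,.05,40)])
CR=np.r_[circ(.047,.038),circ(.031,.038),sq]
LID=circ(.03,.104)
def grad(img):
    g=cv2.GaussianBlur(img.astype(np.float32),(0,0),1.0)
    gx=cv2.Sobel(g,cv2.CV_32F,1,0);gy=cv2.Sobel(g,cv2.CV_32F,0,1)
    return np.sqrt((gx**2+gy**2).sum(2))
def place(M,p):
    c,s=np.cos(p[2]),np.sin(p[2]); return np.c_[p[0]+c*M[:,0]-s*M[:,1],p[1]+s*M[:,0]+c*M[:,1],M[:,2]+(p[3] if len(p)>3 else 0)]
def score(ns,G,M,p):
    t=0
    for n in ns:
        q=proj(n,place(M,p)); t+=np.sqrt(map_coordinates(G[n],[q[:,1],q[:,0]],order=1)).mean()
    return -t
def fit(ns,G,M,p0,d):
    best=None
    for k in range(4):
        p0=np.array(p0,float); sim=np.vstack([p0]+[p0+np.eye(len(p0))[i]*d[i]*(1 if k%2 else -1) for i in range(len(p0))])
        r=minimize(lambda p:score(ns,G,M,p),p0,method="Nelder-Mead",options=dict(initial_simplex=sim,xatol=1e-5,fatol=1e-5))
        if best is None or r.fun<best.fun: best=r
        p0=best.x
    return best
E
python3 - <<'E'
from fit import *
im={n:cv2.imread(f"pics/{n}0.png") for n in C}; G={n:grad(im[n]) for n in C}
for n in (["top"],["side"],["top","side"]):
    r=fit(n,G,CR,[.555,.131,.3],[.006,.006,.1]); print(n,"cradle",r.x,r.fun)
    r2=fit(n,G,LID,[.495,-.108,0],[.006,.006,.0]) ; print(n,"lid",r2.x,r2.fun)
    for k in n: 
        if len(n)==1:
            v=cv2.resize(im[k],None,fx=4,fy=4,interpolation=cv2.INTER_CUBIC)
            for q in np.r_[proj(k,place(CR,r.x)),proj(k,place(LID,r2.x))]: cv2.circle(v,tuple(int(round((t+.5)*4-.5)) for t in q),0,(0,0,255),-1)
            if k=="top": o=v[180*4:290*4,190*4:360*4]
            else: o=v[185*4:330*4,180*4:375*4]
            cv2.imwrite(f"pics/ov_{k}.png",o)
r=fit(["top","side"],G,CR,[.555,.131,.3,0],[.006,.006,.1,.005]); print("cradle z",r.x,r.fun)
r=fit(["top","side"],G,LID,[.495,-.108,0,0],[.006,.006,.0,.005]); print("lid z",r.x,r.fun)
E
```

```text
['top'] cradle [0.55690671 0.1262884  0.37684818] -10.002758026123047
['top'] lid [ 0.49505518 -0.10641657  0.        ] -13.839795112609863
['side'] cradle [0.55586171 0.13044599 0.17510545] -9.769804000854492
['side'] lid [ 0.49224331 -0.10395879  0.        ] -12.951037406921387
['top', 'side'] cradle [0.55661386 0.1300905  0.31787625] -19.282129287719727
['top', 'side'] lid [ 0.49442643 -0.10592216  0.        ] -26.188283920288086
cradle z [ 0.55804636  0.12751271  0.21263977 -0.00402863] -19.508350372314453
lid z [ 0.4947432  -0.10699512  0.         -0.0026578 ] -26.7286376953125
```

View pics/ov_top.png

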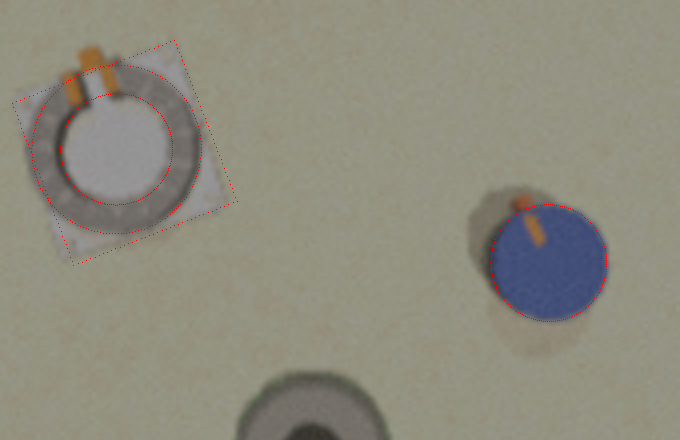

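View pics/ov_side.png

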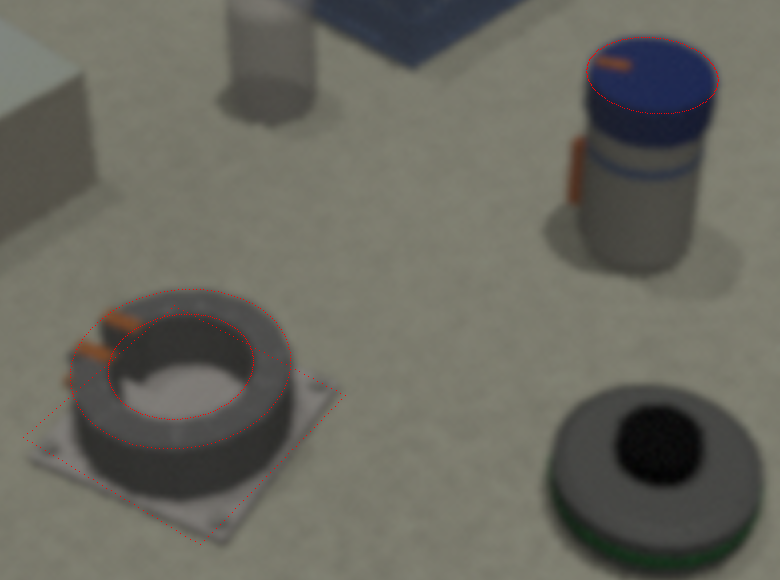

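```bash
python3 - <<'E'
from fit import *
im={n:cv2.imread(f"pics/{n}0.png") for n in C}; G={n:grad(im[n]) for n in C}
RG=np.r_[circ(.047,.038),circ(.031,.038)]
for n in (["top"],["side"],["top","side"]):
    r=fit(n,G,RG,[.557,.130,.3],[.004,.004,.0]); print(n,"ring",r.x,r.fun)
    r=fit(n,G,RG[:180],[.557,.130,.3],[.004,.004,.0]); print(n,"ring outer",r.x,r.fun)
r=fit(["top","side"],G,RG,[.557,.13,0,0],[.004,.004,.0,.005]); print("ring z",r.x,r.fun)
L={"top":(.4951,-.1064),"side":(.4922,-.1040)}; K={"top":(.557,.129),"side":(.556,.131)}
def az(p,c): d=p[:2]-c; return np.arctan2(d[1],d[0]).round(3),np.linalg.norm(d).round(4)
print("bar top",az(atz("top",323.4,237.0,.104),L["top"]),"side",az(atz("side",333.2,200.5,.104),L["side"]))
print("rib top",az(atz("top",319.9,230.1,.05),L["top"]),"side",az(atz("side",323.6,227.5,.031),L["side"]))
for n,p in(("side",(210.1,265.0)),("side",(203.6,272.5)),("top",(207.9,202))): print("mark",n,az(atz(n,*p,.038),K[n]))
E
```

```text
['top'] ring [0.55693223 0.12598111 0.3       ] -11.267520904541016
['top'] ring outer [0.55630833 0.1271258  0.3       ] -11.312628746032715
['side'] ring [0.5555664  0.13063083 0.3       ] -10.787227630615234
['side'] ring outer [0.55543277 0.13079836 0.3       ] -10.90101146697998
['top', 'side'] ring [0.55629309 0.13008966 0.3       ] -21.140708923339844
['top', 'side'] ring outer [0.55586623 0.12853282 0.3       ] -21.322521209716797
ring z [ 0.55812586  0.12729633  0.         -0.00433094] -21.77499771118164
bar top (np.float64(0.383), np.float64(0.0182)) side (np.float64(0.317), np.float64(0.0184))
rib top (np.float64(0.257), np.float64(0.0334)) side (np.float64(0.22), np.float64(0.034))
mark side (np.float64(0.03), np.float64(0.0385))
mark side (np.float64(0.573), np.float64(0.0378))
mark top (np.float64(0.584), np.float64(0.0394))
```

Cradle at about (0.557, 0.128), yaw 0.30. Jar at about (0.4945, -0.106), rib yaw about 0.24, bar about 0.35. The jar-to-cradle offset agrees between the two views to about 2 mm. Next I'll move above the jar with the tool y axis along world x.

Call:
{"op": "play_rows", "data": {"moves": [[1,[1.53,-3.51,0],[0,0,-0.063]],[1,[1.53,-3.51,0],[0,0,-0.063]],[1,[1.53,-3.51,0],[0,0,-0.063]],[1,[1.53,-3.51,0],[0,0,-0.063]],[1,[1.53,-3.51,0],[0,0,-0.063]],[1,[1.53,-3.51,0],[0,0,-0.063]],[1,[1.53,-3.51,0],[0,0,-0.063]],[1,[1.53,-3.51,0],[0,0,-0.063]],[1,[1.53,-3.51,0],[0,0,-0.063]],[1,[1.53,-3.51,0],[0,0,-0.063]],[1,[1.53,-3.51,0],[0,0,-0.063]],[1,[1.53,-3.51,0],[0,0,-0.063]],[1,[1.53,-3.51,0],[0,0,-0.063]],[1,[1.53,-3.51,0],[0,0,-0.063]],[1,[1.53,-3.51,0],[0,0,-0.063]],[1,[1.53,-3.51,0],[0,0,-0.063]],[1,[1.53,-3.51,0],[0,0,-0.063]],[1,[1.53,-3.51,0],[0,0,-0.063]],[1,[1.53,-3.51,0],[0,0,-0.063]],[1,[1.53,-3.51,0],[0,0,-0.063]]], "newtons": 30}}

```text
t: 1.77
ee_pos: [0.4944, -0.1077, 0.2267]
tcp_rot: [-0.0, 0.706, 0.708, 0.0]
force: [-0.1, 0.9, -0.4]
grip_width: 0.999
```

Call:
{"op": "play_rows", "data": {"moves": [[1,[0,0,0],[0,0,0]],[1,[0,0,0],[0,0,0]],[1,[0,0,0],[0,0,0]]]}}

```text
t: 2.02
ee_pos: [0.4937, -0.1058, 0.2263]
tcp_rot: [-0.0, 0.705, 0.709, -0.0]
force: [0.8, 1.1, -0.4]
grip_width: 0.999
```

```bash
python3 - <<'E'
from h import *
s=read_state();print(s)
q=s["tcp_rot"];print(R.from_quat([q[1],q[2],q[3],q[0]]).as_matrix().round(3))
for n in C: cv2.imwrite(f"pics/{n}1.png",read_camera(n)[:,:,::-1])
E
```

```text
{'t': 2.0167, 'joint_positions': array([-0.43365854,  0.266136  ,  0.67875707,  1.89966595, -0.19229692,
        1.04223337,  0.33052261]), 'dq': array([-0.02302465, -0.01426222, -0.01694919,  0.01063888,  0.00103183,
       -0.00038904,  0.00082833]), 'effort': array([ 1.61578886e+00, -4.26317990e+01,  6.71580523e+00, -2.98372757e+01,
        6.98828883e-02, -2.06419767e-02,  3.53537221e-02]), 'ee_pos': array([ 0.4937377 , -0.10576606,  0.22627238]), 'tcp_rot': array([-4.99603119e-04,  7.05411544e-01,  7.08797695e-01, -3.62728094e-04]), 'force': array([ 0.81201875,  1.08242984, -0.42854739]), 'torque': array([-0.05704213,  0.03538688,  0.03311733]), 'grip_width': 0.9988979991928055}
[[-0.005  1.    -0.001]
 [ 1.     0.005  0.   ]
 [ 0.    -0.001 -1.   ]]
```

```bash
python3 - <<'E'
from h import *
crop("pics/side1.png","pics/s1.png",250,80,160,150,4) 
crop("pics/top1.png","pics/t1.png",230,140,180,150,4)
E
```

```text
(no output)
```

View pics/s1.png

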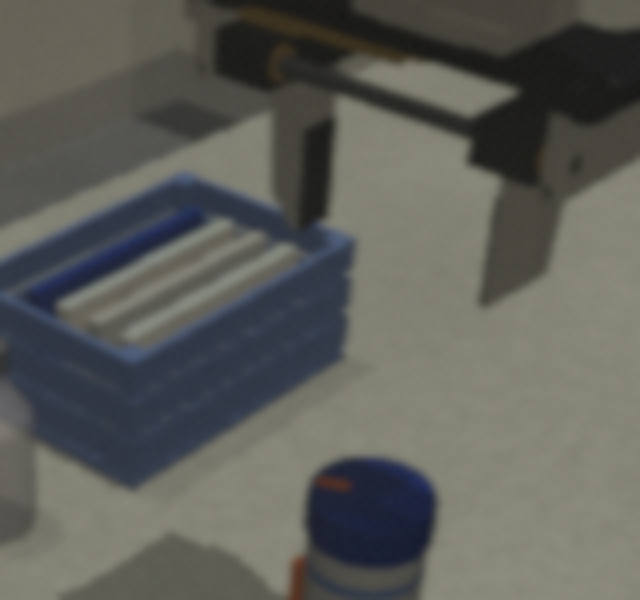

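View pics/t1.png

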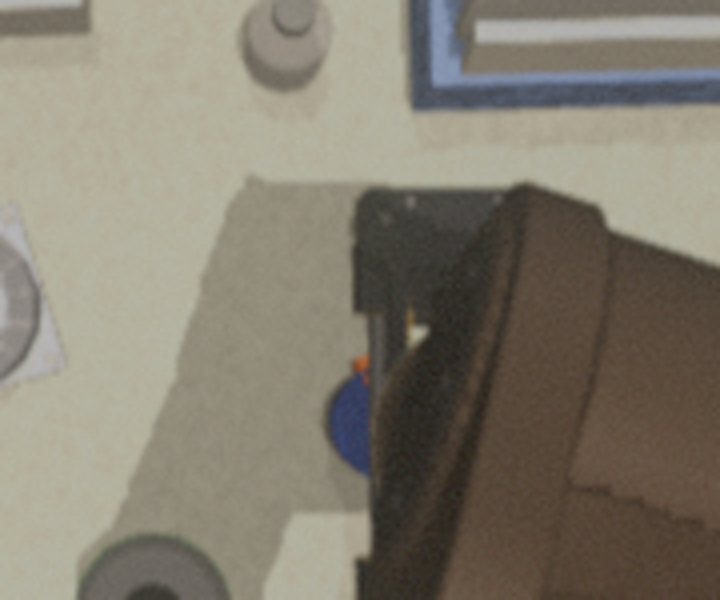

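```bash
python3 - <<'E'
from h import *
for u,v in((480,305),(548,272),(298,230),(325,218)): print(atz("side",250+(u+.5)/4-.5,80+(v+.5)/4-.5,.2263).round(4))
E
```

```text
[ 0.4448 -0.0945  0.2263]
[ 0.4409 -0.1369  0.2263]
[ 0.5381 -0.0935  0.2263]
[ 0.537  -0.1105  0.2263]
```

Call:
{"op": "play_rows", "data": {"moves": [[1,[0.1,-0.07,-2],[0,0,0]],[1,[0,0,-2],[0,0,0]],[1,[0,0,-2],[0,0,0]],[1,[0,0,-2],[0,0,0]],[1,[0,0,-2],[0,0,0]],[1,[0,0,-2],[0,0,0]],[1,[0,0,-2],[0,0,0]],[1,[0,0,-1.2],[0,0,0]],[1,[0,0,0],[0,0,0]],[1,[0,0,0],[0,0,0]],[1,[0,0,0],[0,0,0]]]}}

```text
t: 3.03
ee_pos: [0.4957, -0.1061, 0.0756]
tcp_rot: [0.0, 0.705, 0.709, 0.0]
force: [-0.6, -0.8, -1.0]
grip_width: 0.999
```

```bash
python3 - <<'E'
from h import *
s=read_state();print(s["ee_pos"],s["force"],s["torque"])
cv2.imwrite("pics/side2.png",read_camera("side")[:,:,::-1]);crop("pics/side2.png","pics/s2.png",250,120,180,150,4)
E
```

```text
[ 0.49565805 -0.1061119   0.07558038] [-0.64232382 -0.76303069 -0.95757144] [-0.09135323  0.05444226 -0.05947174]
```

View pics/s2.png

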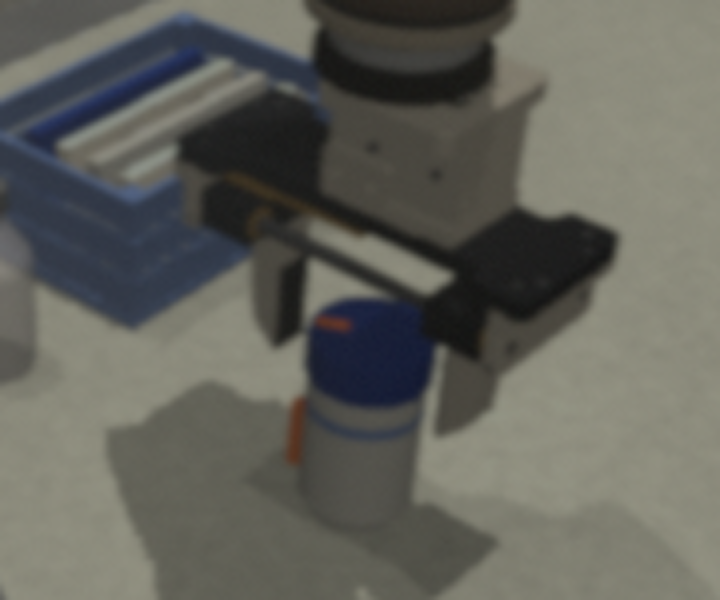

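The fingers straddle the lid (about (340,205) in the full image), so I'll close.

Call:
{"op": "play_rows", "data": {"moves": [[0,[0,0,-0.1],[0,0,0]],[0,[0,0,0],[0,0,0]],[0,[0,0,0],[0,0,0]],[0,[0,0,0],[0,0,0]],[0,[0,0,0],[0,0,0]],[0,[0,0,0],[0,0,0]],[0,[0,0,0],[0,0,0]],[0,[0,0,0],[0,0,0]],[0,[0,0,0],[0,0,0]],[0,[0,0,0],[0,0,0]]], "newtons": 35}}

```text
t: 3.92
ee_pos: [0.4954, -0.1067, 0.0738]
tcp_rot: [0.0, 0.705, 0.709, 0.0]
force: [0.8, -0.1, 1.7]
grip_width: 0.655
```

Call:
{"op": "play_rows", "data": {"moves": [[0,[0,0,1.5],[0,0,0]],[0,[0,0,2],[0,0,0]],[0,[0,0,2],[0,0,0]],[0,[0,0,1.5],[0,0,0]],[0,[0.4,1.4,0],[0,0,0.01]],[0,[0.4,1.5,0],[0,0,0.01]],[0,[0.4,1.5,0],[0,0,0.01]],[0,[0.4,1.5,0],[0,0,0.01]],[0,[0.4,1.5,0],[0,0,0.01]],[0,[0.4,1.5,0],[0,0,0.01]],[0,[0.4,1.5,0],[0,0,0]],[0,[0.4,1.5,0],[0,0,0]],[0,[0.4,1.5,0],[0,0,0]],[0,[0.4,1.5,0],[0,0,0]],[0,[0.4,1.5,0],[0,0,0]],[0,[0.4,1.5,0],[0,0,0]],[0,[0.4,1.5,0],[0,0,0]],[0,[0.4,1.5,0],[0,0,0]],[0,[0.3,1.5,0],[0,0,0]],[0,[0.3,1.0,0],[0,0,0]]]}}

```text
t: 5.58
ee_pos: [0.5574, 0.1299, 0.1435]
tcp_rot: [-0.0, 0.683, 0.73, 0.0]
force: [0.7, -0.1, -4.3]
grip_width: 0.649
```

Call:
{"op": "play_rows", "data": {"moves": [[0,[0,0,0],[0,0,0]],[0,[0,0,0],[0,0,0]],[0,[0,0,0],[0,0,0]],[0,[0,0,0],[0,0,0]],[0,[0,0,0],[0,0,0]]]}}

```text
t: 6.0
ee_pos: [0.5571, 0.1262, 0.1439]
tcp_rot: [0.0, 0.684, 0.729, -0.0]
force: [0.1, 0.2, -4.6]
grip_width: 0.652
```

```bash
python3 - <<'E'
from h import *
s=read_state();print(s["ee_pos"],s["force"],s["torque"],s["tcp_rot"])
for n in C: cv2.imwrite(f"pics/{n}3.png",read_camera(n)[:,:,::-1])
crop("pics/side3.png","pics/s3.png",160,170,140,145,4)
crop("pics/top3.png","pics/t3.png",150,150,140,140,4)
E
```

```text
[0.55711026 0.12618831 0.14387244] [ 0.09427607  0.21387566 -4.64417806] [-0.04660784  0.05172002 -0.0029243 ] [ 8.74349322e-05  6.84375916e-01  7.29129340e-01 -5.69798237e-05]
```

View pics/s3.png

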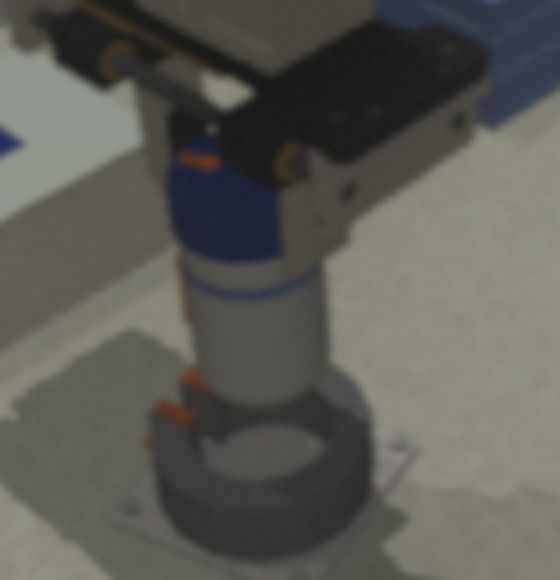

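View pics/t3.png

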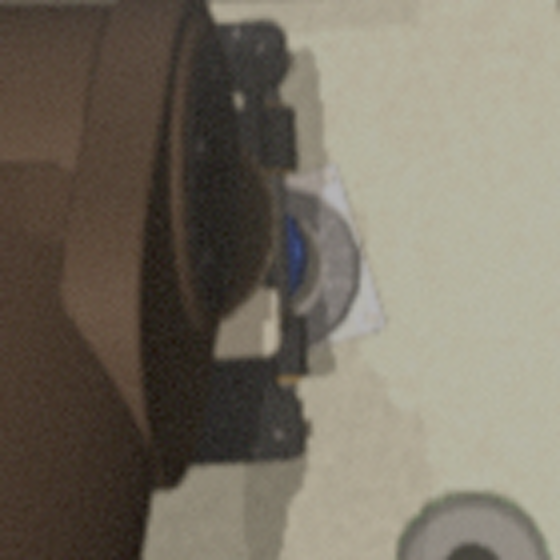

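```bash
cat > ov.py <<'E'
from fit import *
def box(x0,x1,w,z0,z1):
    P=np.array([(x,y,z) for x in(x0,x1) for y in(-w/2,w/2) for z in(z0,z1)]);L=[]
    for i in range(8):
        for b in(1,2,4):
            if not i&b: L+=[P[i]+(P[i|b]-P[i])*t for t in np.linspace(0,1,30)]
    return np.array(L)
JAR=np.r_[circ(.0285,.008),circ(.0285,.078),circ(.03,.082),circ(.03,.104)]; RIB=box(.0285,.0365,.008,.012,.05)
RG=np.r_[circ(.047,.038),circ(.031,.038)]; NT=box(.031,.047,.013,.006,.038)
def draw(src,dst,n,items,x,y,w,h,k):
    v=cv2.resize(cv2.imread(src),None,fx=k,fy=k,interpolation=cv2.INTER_CUBIC)
    for M,p,c in items:
        for q in proj(n,place(M,p)): cv2.circle(v,tuple(int(round((t+.5)*k-.5)) for t in q),0,c,-1)
    cv2.imwrite(dst,v[y*k:(y+h)*k,x*k:(x+w)*k])
E
python3 - <<'E'
from ov import *
c=[.5556,.1307,.30]; j=[.5551,.1287,.30,.070]
draw("pics/side3.png","pics/s3o.png","side",[(RG,c,(0,255,255)),(NT,c,(0,255,0)),(JAR,j,(0,0,255)),(RIB,j,(255,255,0))],170,190,100,120,5)
E
```

```text
(no output)
```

View pics/s3o.png

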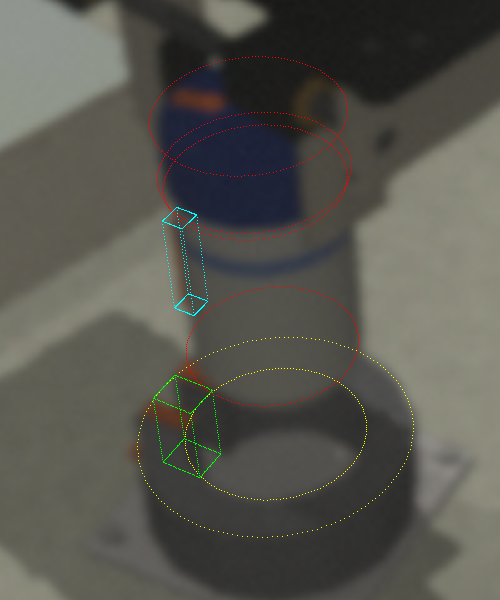

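```bash
python3 - <<'E'
from ov import *
im=cv2.imread("pics/side3.png"); hsv=cv2.cvtColor(im,cv2.COLOR_BGR2HSV)
for v in range(228,258,3): print(v,[tuple(int(t) for t in im[v,u][::-1]) for u in range(200,214,1)])
for yaw in(.1,.2,.3,.4):
    j=[.5551,.1287,yaw,.070]
    for z in(.05,.031,.012): 
        q=proj("side",place(np.array([(.0365,.004,z),(.0365,-.004,z),(.0285,-.004,z)]),j)); print(yaw,z,q.round(1).tolist())
    b=circ(.0285,.031); q=proj("side",place(b,j)); print("body left at z31",q[q[:,0].argmin()].round(1))
crop("pics/side3.png","pics/s3r.png",190,215,50,70,8)
E
```

```text
228 [(92, 89, 79), (91, 88, 79), (82, 80, 74), (66, 66, 66), (45, 47, 56), (34, 38, 53), (30, 34, 51), (31, 35, 53), (31, 35, 52), (30, 34, 53), (30, 34, 54), (30, 35, 54), (30, 34, 55), (30, 34, 54)]
231 [(94, 91, 82), (97, 94, 84), (101, 99, 88), (99, 97, 87), (87, 85, 79), (66, 66, 67), (49, 51, 59), (37, 41, 54), (32, 36, 53), (31, 35, 52), (31, 36, 54), (30, 35, 54), (29, 34, 54), (31, 35, 56)]
234 [(116, 115, 103), (118, 116, 105), (117, 114, 101), (110, 103, 89), (93, 83, 71), (77, 70, 63), (73, 71, 67), (73, 72, 69), (72, 71, 68), (65, 66, 66), (60, 61, 66), (54, 55, 63), (49, 51, 61), (45, 47, 60)]
237 [(120, 119, 107), (119, 119, 107), (119, 117, 105), (114, 110, 97), (99, 89, 79), (77, 67, 62), (66, 62, 63), (68, 68, 67), (74, 74, 70), (77, 77, 71), (79, 78, 72), (80, 79, 73), (80, 80, 74), (82, 81, 75)]
240 [(122, 122, 109), (124, 124, 111), (127, 125, 112), (125, 122, 108), (114, 105, 90), (94, 81, 67), (75, 66, 61), (62, 61, 65), (56, 60, 67), (58, 62, 70), (61, 65, 70), (68, 70, 72), (72, 73, 73), (75, 76, 74)]
243 [(134, 133, 119), (133, 133, 118), (133, 133, 118), (1
[... 1172 characters left out ...]
[[206.9, 248.5], [210.4, 246.0], [213.6, 248.0]]
body left at z31 [205.3 249.9]
0.2 0.05 [[203.2, 232.5], [206.4, 229.8], [210.1, 231.6]]
0.2 0.031 [[204.4, 241.2], [207.6, 238.6], [211.2, 240.4]]
0.2 0.012 [[205.6, 249.8], [208.7, 247.1], [212.3, 248.9]]
body left at z31 [205.3 249.8]
0.3 0.05 [[202.0, 233.8], [204.8, 231.0], [208.9, 232.5]]
0.3 0.031 [[203.2, 242.6], [206.0, 239.8], [210.0, 241.2]]
0.3 0.012 [[204.4, 251.1], [207.2, 248.3], [211.1, 249.8]]
body left at z31 [205.3 249.8]
0.4 0.05 [[200.9, 235.2], [203.4, 232.2], [207.7, 233.4]]
0.4 0.031 [[202.2, 244.0], [204.6, 241.0], [208.8, 242.2]]
0.4 0.012 [[203.4, 252.5], [205.8, 249.5], [209.9, 250.7]]
body left at z31 [205.3 249.7]
```

View pics/s3r.png

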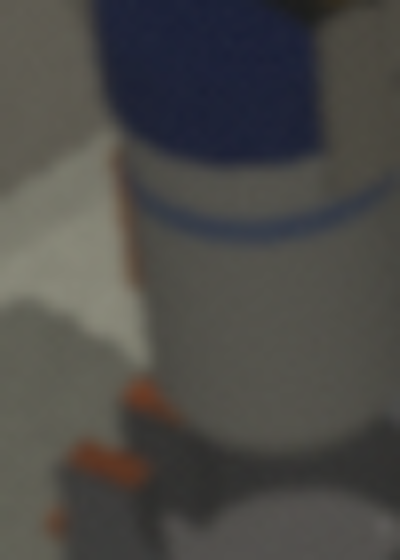

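```bash
python3 - <<'E'
from ov import *
from scipy.optimize import least_squares
im=cv2.GaussianBlur(cv2.imread("pics/side3.png"),(0,0),.7).astype(float).sum(2)
def edges(p,zs):
    out=[]
    for z in zs:
        q=proj("side",place(circ(.0285,z),p)); out.append((q[q[:,0].argmin()],q[q[:,0].argmax()]))
    return out
p=[.5551,.1287,0,.070]
for (l,r),z in zip(edges(p,[.012,.02,.03,.04,.05,.06]),[.012,.02,.03,.04,.05,.06]):
    def e(u0,v):
        us=np.arange(u0-5,u0+5.1,.25); s=map_coordinates(im,[us*0+v,us],order=1); g=np.abs(np.gradient(s)); i=g.argmax(); return us[i],g[i]
    print(z,l.round(1),e(*l),r.round(1),e(*r))
E
```

```text
0.012 [206.5 258.1] (np.float64(208.5070250033276), np.float64(10.976820471600831)) [241.1 256. ] (np.float64(242.374758937082), np.float64(13.992088576007461))
0.02 [206.  254.5] (np.float64(207.51280776928166), np.float64(12.491419245193356)) [240.9 252.5] (np.float64(241.6219234476951), np.float64(14.770278914202777))
0.03 [205.4 250. ] (np.float64(205.38530998980121), np.float64(12.272651501435803)) [240.6 247.9] (np.float64(241.3009279395387), np.float64(15.0))
0.04 [204.7 245.4] (np.float64(205.74673827493376), np.float64(13.339354479904358)) [240.2 242.9] (np.float64(241.47463361750724), np.float64(14.200999734203577))
0.05 [204.1 240.7] (np.float64(204.59679686960294), np.float64(13.836192488079888)) [239.9 238.2] (np.float64(240.39261201001725), np.float64(15.240796210715388))
0.06 [203.4 236.3] (np.float64(203.68487755520596), np.float64(11.75)) [239.6 233.4] (np.float64(241.55466316453607), np.float64(8.643983860276052))
```

```bash
python3 - <<'E'
from ov import *
print(rot("side")[:,0])
for f in("side0","side3"):
  im=cv2.GaussianBlur(cv2.imread(f"pics/{f}.png"),(0,0),.7).astype(float).sum(2)
  p=[.5556,.1307,0,0]
  for z in [.015,.02,.025,.03,.035]:
    q=proj("side",place(circ(.047,z),p)); l,r=q[q[:,0].argmin()],q[q[:,0].argmax()]
    def e(u0,v):
        us=np.arange(u0-5,u0+5.1,.25); s=map_coordinates(im,[us*0+v,us],order=1); g=np.abs(np.gradient(s)); i=g.argmax(); return (us[i]-u0).round(2),g[i].round(1)
    print(f,z,l.round(1),e(*l),r.round(1),e(*r))
E
```

```text
[-0.70148549 -0.71265068 -0.00686395]
side0 0.015 [198.6 288.3] (np.float64(-1.25), np.float64(13.5)) [252.6 284.2] (np.float64(1.0), np.float64(14.5))
side0 0.02 [198.2 286.3] (np.float64(-0.5), np.float64(12.0)) [252.5 282.2] (np.float64(0.75), np.float64(14.1))
side0 0.025 [197.9 284.3] (np.float64(-0.25), np.float64(10.1)) [252.4 280.2] (np.float64(1.0), np.float64(13.0))
side0 0.03 [197.6 282.3] (np.float64(-1.25), np.float64(8.1)) [252.3 278.2] (np.float64(0.0), np.float64(12.2))
side0 0.035 [197.3 280.2] (np.float64(-2.0), np.float64(9.6)) [252.2 276.1] (np.float64(0.25), np.float64(10.6))
side3 0.015 [198.6 288.3] (np.float64(-0.25), np.float64(9.8)) [252.6 284.2] (np.float64(0.0), np.float64(16.9))
side3 0.02 [198.2 286.3] (np.float64(-0.75), np.float64(7.7)) [252.5 282.2] (np.float64(-0.25), np.float64(17.3))
side3 0.025 [197.9 284.3] (np.float64(-0.25), np.float64(7.3)) [252.4 280.2] (np.float64(0.0), np.float64(17.2))
side3 0.03 [197.6 282.3] (np.float64(-1.0), np.float64(6.0)) [252.3 278.2] (np.float64(0.25), np.float64(18.6))
side3 0.035 [197.3 280.2] (np.float64(-1.0), np.float64(6.2)) [252.2 276.1] (np.float64(0.5), np.float64(17.6))
```

Call:
{"op": "play_rows", "data": {"moves": [[0,[0.15,0.2,-0.6],[0,0,0]],[0,[0,0,-1],[0,0,0]],[0,[0,0,-0.9],[0,0,0]],[0,[0,0,0],[0,0,0]],[0,[0,0,0],[0,0,0]],[0,[0,0,0],[0,0,0]],[0,[0,0,0],[0,0,0]]]}}

```text
t: 6.68
ee_pos: [0.559, 0.1292, 0.1189]
tcp_rot: [0.0, 0.684, 0.73, 0.0]
force: [-0.2, 0.2, -4.3]
grip_width: 0.646
```

```bash
cat > look.py <<'E'
from ov import *
import sys
k=sys.argv[1]
s=read_state();print(s["t"],s["ee_pos"].round(4),s["force"].round(1),s["torque"].round(2),s["grip_width"])
for n in C: cv2.imwrite(f"pics/{n}{k}.png",read_camera(n)[:,:,::-1])
crop(f"pics/side{k}.png",f"pics/s{k}.png",180,210,90,110,6)
crop(f"pics/top{k}.png",f"pics/t{k}.png",190,170,70,90,6)
im=cv2.GaussianBlur(cv2.imread(f"pics/side{k}.png"),(0,0),.7).astype(float).sum(2)
zj=s["ee_pos"][2]-.0738
p=[s["ee_pos"][0]-.002,s["ee_pos"][1]+.0025,0,zj]
print("jar model",p)
for z in [.012,.02,.03,.04,.055,.06,.065,.07]:
    q=proj("side",place(circ(.0285,z),p)); l,r=q[q[:,0].argmin()],q[q[:,0].argmax()]
    def e(u0,v):
        us=np.arange(u0-5,u0+5.1,.25); t=map_coordinates(im,[us*0+v,us],order=1); g=np.abs(np.gradient(t)); i=g.argmax(); return (us[i]-u0).round(2),g[i].round(1)
    print(z,l.round(1),e(*l),r.round(1),e(*r))
E
python3 look.py 4
```

```text
6.6833 [0.559  0.1292 0.1189] [-0.2  0.2 -4.3] [-0.08  0.   -0.03] 0.6460096052608216
jar model [np.float64(0.5569517699625678), np.float64(0.1317296255901949), 0, np.float64(0.0451483999186911)]
0.012 [205.9 269.2] (np.float64(-1.25), np.float64(7.3)) [239.8 266.8] (np.float64(1.5), np.float64(3.0))
0.02 [205.4 265.8] (np.float64(-1.0), np.float64(8.1)) [239.6 263.3] (np.float64(4.75), np.float64(5.5))
0.03 [204.8 261.5] (np.float64(-0.5), np.float64(5.4)) [239.2 259. ] (np.float64(1.25), np.float64(12.8))
0.04 [204.1 257. ] (np.float64(0.25), np.float64(11.1)) [238.9 254.6] (np.float64(0.5), np.float64(15.1))
0.055 [203.2 250.7] (np.float64(0.25), np.float64(15.1)) [238.4 247.8] (np.float64(1.25), np.float64(14.0))
0.06 [202.9 248.4] (np.float64(0.5), np.float64(14.8)) [238.2 245.5] (np.float64(3.25), np.float64(9.9))
0.065 [202.5 246. ] (np.float64(1.0), np.float64(13.8)) [238.  243.2] (np.float64(5.0), np.float64(4.7))
0.07 [202.2 243.7] (np.float64(1.5), np.float64(16.2)) [237.9 240.8] (np.float64(-1.5), np.float64(1.6))
```

View pics/s4.png

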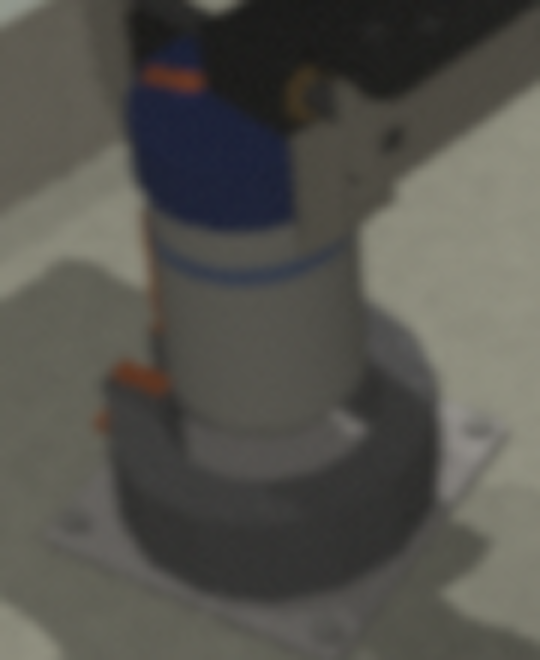

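View pics/t4.png

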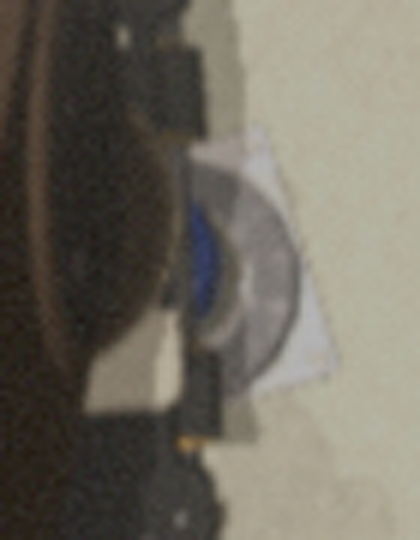

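Call:
{"op": "play_rows", "data": {"moves": [[0,[-0.06,-0.08,-0.3],[0,0,0]],[0,[0,0,-0.3],[0,0,0]],[0,[0,0,-0.3],[0,0,0]],[0,[0,0,-0.3],[0,0,0]],[0,[0,0,0],[0,0,0]],[0,[0,0,0],[0,0,0]]]}}

```text
t: 7.28
ee_pos: [0.5579, 0.1284, 0.1064]
tcp_rot: [-0.0, 0.684, 0.73, -0.0]
force: [-0.4, 0.2, -4.4]
grip_width: 0.652
```

```bash
python3 look.py 5
```

```text
7.2833 [0.5579 0.1284 0.1064] [-0.4  0.2 -4.4] [-0.07  0.03 -0.02] 0.6524947215031781
jar model [np.float64(0.5558790272013291), np.float64(0.1309276387747686), 0, np.float64(0.032632162753693655)]
0.012 [207.4 274.6] (np.float64(2.25), np.float64(4.4)) [241.  272.5] (np.float64(-0.5), np.float64(3.4))
0.02 [206.9 271.2] (np.float64(1.75), np.float64(3.9)) [240.7 269.2] (np.float64(2.0), np.float64(2.7))
0.03 [206.3 267. ] (np.float64(-1.75), np.float64(8.8)) [240.4 264.5] (np.float64(5.0), np.float64(5.1))
0.04 [205.7 262.6] (np.float64(-0.25), np.float64(5.4)) [240.1 260.2] (np.float64(1.25), np.float64(11.0))
0.055 [204.8 256. ] (np.float64(0.5), np.float64(15.0)) [239.6 253.5] (np.float64(1.0), np.float64(12.7))
0.06 [204.5 253.8] (np.float64(0.0), np.float64(15.1)) [239.4 251.3] (np.float64(3.0), np.float64(7.8))
0.065 [204.1 251.5] (np.float64(0.5), np.float64(15.0)) [239.3 249. ] (np.float64(5.0), np.float64(6.5))
0.07 [203.8 249.2] (np.float64(1.5), np.float64(18.4)) [239.1 246.7] (np.float64(2.25), np.float64(2.5))
```

View pics/s5.png

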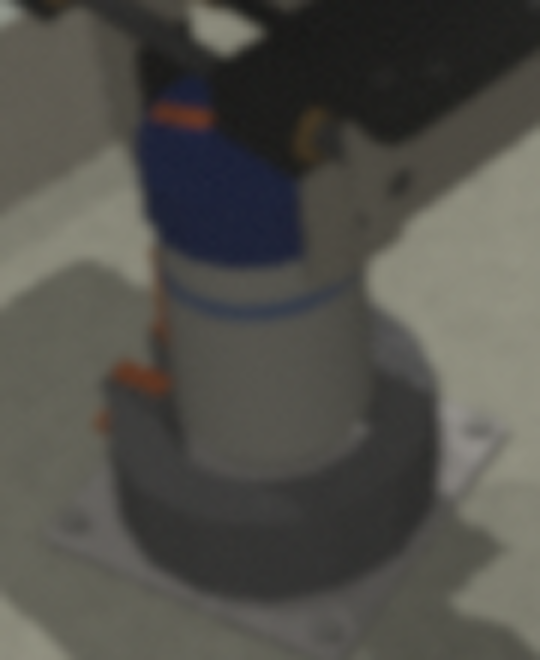

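Call:
{"op": "play_rows", "data": {"moves": [[0,[0,0,-0.25],[0,0,0]],[0,[0,0,-0.25],[0,0,0]],[0,[0,0,-0.25],[0,0,0]],[0,[0,0,0],[0,0,0]],[0,[0,0,0],[0,0,0]]]}}

```text
t: 7.8
ee_pos: [0.5579, 0.1284, 0.099]
tcp_rot: [-0.0, 0.684, 0.73, -0.0]
force: [0.3, -0.5, -4.2]
grip_width: 0.648
```

```bash
python3 look.py 6|head -3
```

```text
7.8 [0.5579 0.1284 0.099 ] [ 0.3 -0.5 -4.2] [-0.09  0.05 -0.  ] 0.6476053102751229
jar model [np.float64(0.5559117049666394), np.float64(0.13093020706436656), 0, np.float64(0.025193700747613595)]
0.012 [207.8 277.7] (np.float64(1.5), np.float64(5.5)) [241.2 275.6] (np.float64(0.25), np.float64(3.9))
```

View pics/s6.png

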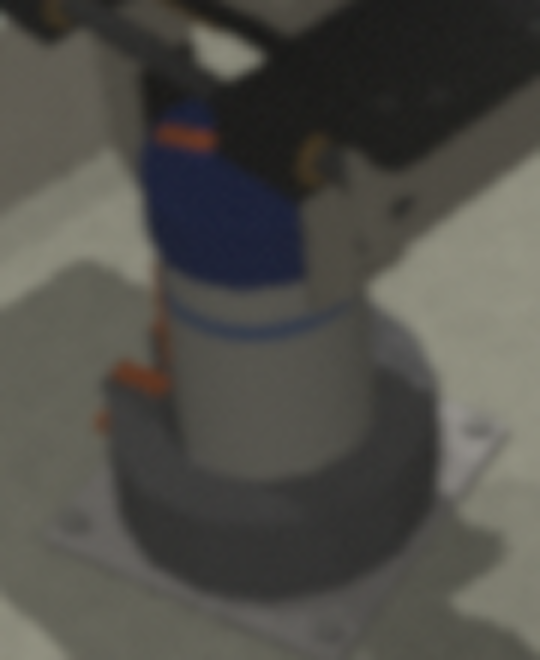

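Call:
{"op": "play_rows", "data": {"moves": [[0,[0,0,-0.2],[0,0,0]],[0,[0,0,-0.2],[0,0,0]],[0,[0,0,-0.2],[0,0,0]],[0,[0,0,0],[0,0,0]],[0,[0,0,0],[0,0,0]]]}}

```text
t: 8.32
ee_pos: [0.558, 0.1285, 0.093]
tcp_rot: [-0.0, 0.684, 0.73, -0.0]
force: [-0.5, -0.2, -4.3]
grip_width: 0.653
```

No contact with the underside at about 19 mm, below the 26 mm where a misaligned rib would have rested. The rib is in the notch, so I'll keep going down.

Call:
{"op": "play_rows", "data": {"moves": [[0,[0,0,-0.25],[0,0,0]],[0,[0,0,-0.25],[0,0,0]],[0,[0,0,-0.25],[0,0,0]],[0,[0,0,-0.25],[0,0,0]],[0,[0,0,-0.1],[0,0,0]],[0,[0,0,-0.1],[0,0,0]],[0,[0,0,0],[0,0,0]],[0,[0,0,0],[0,0,0]]]}}

```text
t: 8.98
ee_pos: [0.5581, 0.1285, 0.0812]
tcp_rot: [0.0, 0.684, 0.73, 0.0]
force: [-0.1, 1.0, -5.4]
grip_width: 0.653
```

Call:
{"op": "play_rows", "data": {"moves": [[0,[0,0,-0.1],[0,0,0]],[0,[0,0,-0.1],[0,0,0]],[0,[0,0,0],[0,0,0]],[0,[0,0,0],[0,0,0]],[0,[0,0,0],[0,0,0]]]}}

```text
t: 9.4
ee_pos: [0.5584, 0.1286, 0.0798]
tcp_rot: [0.0, 0.684, 0.73, 0.0]
force: [-2.1, -0.8, 5.5]
grip_width: 0.648
```

```bash
python3 look.py 7|head -2
```

```text
9.4 [0.5584 0.1286 0.0798] [-2.1 -0.8  5.5] [-0.15  0.62 -0.03] 0.6484845558708452
jar model [np.float64(0.5564265165524005), np.float64(0.13106694614234757), 0, np.float64(0.005989852700331477)]
```

View pics/s7.png

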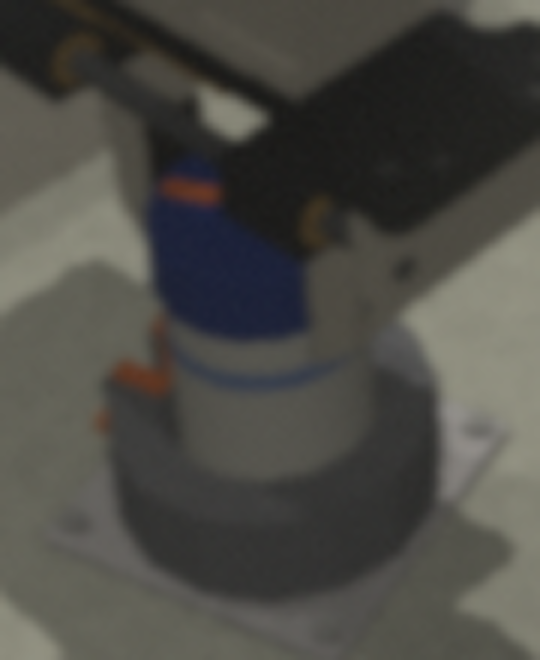

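Seated: contact with the underside at z ≈ 6 mm, force now +5.5 N (was -4.3 N), and the rib is between the notch marks. Next is the unscrewing, partway first.

Call:
{"op": "play_rows", "data": {"moves": [[0,[0,0,0],[0,0,0]],[0,[0,0,0],[0,0,0]],[0,[0,0,0],[0,0,0]],[0,[0,0,0],[0,0,0.08]],[0,[0,0,0],[0,0,0.08]],[0,[0,0,0],[0,0,0.08]],[0,[0,0,0],[0,0,0.08]],[0,[0,0,0],[0,0,0.08]],[0,[0,0,0],[0,0,0]],[0,[0,0,0],[0,0,0]]], "newtons": 45}}

```text
t: 10.33
ee_pos: [0.5589, 0.1286, 0.0798]
tcp_rot: [0.0, 0.526, 0.85, 0.001]
force: [0.7, -0.1, 5.6]
grip_width: 0.652
```

```bash
python3 look.py 8|head -2
```

```text
10.3333 [0.5589 0.1286 0.0798] [ 0.7 -0.1  5.6] [-0.15  0.19  0.1 ] 0.6517024704561196
jar model [np.float64(0.556880237898632), np.float64(0.1310731708126586), 0, np.float64(0.005989312959195456)]
```

View pics/s8.png

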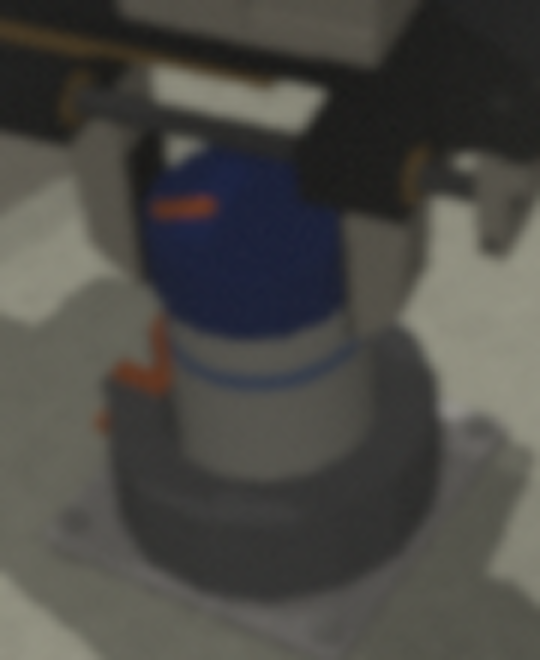

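```bash
cat > bar.py <<'E'
from ov import *
import sys
k=sys.argv[1]; u0,v0,w,h=map(int,sys.argv[2:6]); z=float(sys.argv[6]) if len(sys.argv)>6 else .110
s=read_state()
hsv=cv2.cvtColor(cv2.imread(f"pics/side{k}.png"),cv2.COLOR_BGR2HSV); m=cv2.inRange(hsv,(3,90,60),(22,255,255)); mm=np.zeros_like(m); mm[v0:v0+h,u0:u0+w]=m[v0:v0+h,u0:u0+w]
n,l,st,c=cv2.connectedComponentsWithStats(mm)
for i in range(1,n):
    if st[i,4]<6: continue
    P=atz("side",*c[i],z); d=P[:2]-(s["ee_pos"][:2]+[-.0022,.0022]); print(c[i].round(1),st[i,4],"az",np.arctan2(d[1],d[0]).round(3),"r",np.linalg.norm(d).round(4))
q=s["tcp_rot"]; print("tool y az",(2*np.arctan2(q[2],q[1])-np.pi/2).round(3))
E
python3 bar.py 7 200 230 30 22; python3 bar.py 8 200 230 30 22
```

```text
[211.5 241.4] 25 az 0.395 r 0.0173
tool y az 0.462
[210.1 244.2] 21 az 0.804 r 0.0174
tool y az 0.462
```

Call:
{"op": "play_rows", "data": {"moves": [[0,[0,0,0],[0,0,0.1]],[0,[0,0,0],[0,0,0.1]],[0,[0,0,0],[0,0,0.1]],[0,[0,0,0],[0,0,0.1]],[0,[0,0,0],[0,0,0.1]],[0,[0,0,0],[0,0,0.1]],[0,[0,0,0],[0,0,0.1]],[0,[0,0,0],[0,0,0.1]],[0,[0,0,0],[0,0,0.1]],[0,[0,0,0],[0,0,0.1]],[0,[0,0,0],[0,0,0.05]],[0,[0,0,0],[0,0,0]],[0,[0,0,0],[0,0,0]],[0,[0,0,0],[0,0,0]]]}}

```text
t: 11.6
ee_pos: [0.5593, 0.1287, 0.0802]
tcp_rot: [0.001, 0.03, 1.0, 0.0]
force: [0.8, 0.1, 9.1]
grip_width: 0.648
```

```bash
python3 look.py 9|head -2;python3 bar.py 9 195 225 60 35
```

```text
11.6 [0.5593 0.1287 0.0802] [0.8 0.1 9.1] [-0.11  0.08  0.04] 0.6478891334114025
jar model [np.float64(0.5573359732733189), np.float64(0.13120593678406886), 0, np.float64(0.006352618133400004)]
[201.3 232.6] 27 az 0.106 r 0.0456
[196.2 244.4] 12 az 0.813 r 0.0395
[215.3 250.5] 22 az 1.942 r 0.017
tool y az 1.512
```

View pics/s9.png

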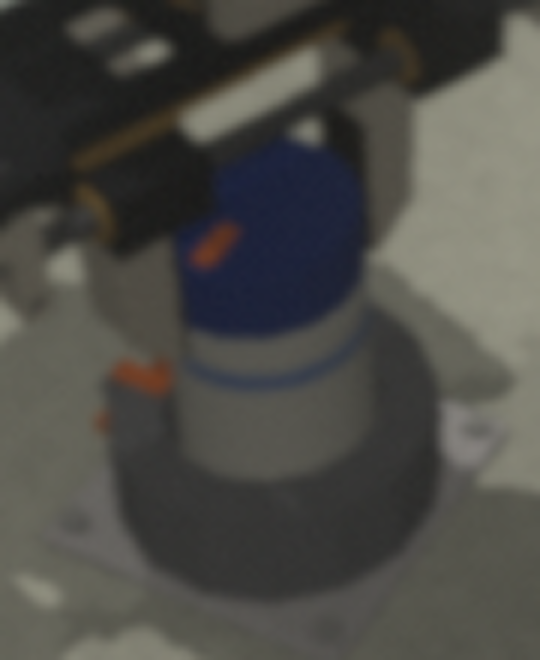

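Bar at about 1.85–1.94 rad, which is about 1.5 rad past the rib. The upward force rose to 9 N as the seal pushed, so the lid is free. I'll lift it.

Call:
{"op": "play_rows", "data": {"moves": [[0,[0,0,0.1],[0,0,0]],[0,[0,0,0.2],[0,0,0]],[0,[0,0,0.2],[0,0,0]],[0,[0,0,0],[0,0,0]],[0,[0,0,0],[0,0,0]]]}}

```text
t: 12.12
ee_pos: [0.5578, 0.1285, 0.084]
tcp_rot: [-0.0, 0.029, 1.0, -0.0]
force: [-0.1, -0.5, -1.1]
grip_width: 0.647
```

```bash
python3 look.py 10|head -2
```

```text
12.1167 [0.5578 0.1285 0.084 ] [-0.1 -0.5 -1.1] [-0.02  0.02 -0.01] 0.6470704116683743
jar model [np.float64(0.5558356791536262), np.float64(0.13096244872333074), 0, np.float64(0.010154426957103335)]
```

View pics/s10.png

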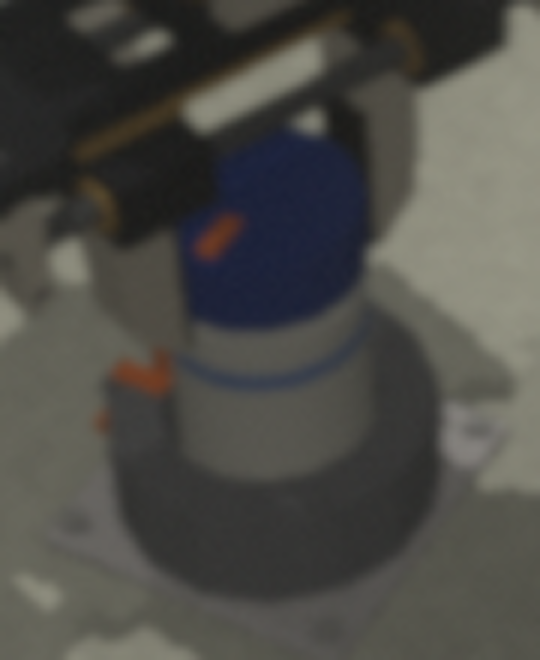

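Only the lid's weight is on the wrist and the stripe on the jar hasn't moved, so the lid is free and the jar is still seated. Continuing up.

Call:
{"op": "play_rows", "data": {"moves": [[0,[0,0,0.3],[0,0,0]],[0,[0,0,0.5],[0,0,0]],[0,[0,0,0.6],[0,0,0]],[0,[0,0,0.6],[0,0,0]],[0,[0,0,0.6],[0,0,0]],[0,[0,0,0.6],[0,0,0]],[0,[0,0,0.5],[0,0,0]],[0,[0,0,0.3],[0,0,0]],[0,[0,0,0],[0,0,0]],[0,[0,0,0],[0,0,0]],[0,[0,0,0],[0,0,0]],[0,[0,0,0],[0,0,0]],[0,[0,0,0],[0,0,0]],[0,[0,0,0],[0,0,0]]]}}

```text
t: 13.38
ee_pos: [0.5579, 0.1285, 0.124]
tcp_rot: [-0.0, 0.028, 1.0, -0.0]
force: [0.4, -0.0, -0.8]
grip_width: 0.646
```

```bash
python3 look.py 11|head -2;python3 bar.py 11 200 190 50 45 .151
```

```text
13.3833 [0.5579 0.1285 0.124 ] [ 0.4 -0.  -0.8] [ 0.07 -0.05  0.02] 0.6462449774667931
jar model [np.float64(0.5559441763716244), np.float64(0.13097746541459937), 0, np.float64(0.050193969390482096)]
[231.5 192.2] 6 az -0.914 r 0.0894
[204.1 205.5] 18 az -0.237 r 0.0584
[213.4 229.5] 23 az 1.806 r 0.0144
tool y az 1.515
```

View pics/s11.png

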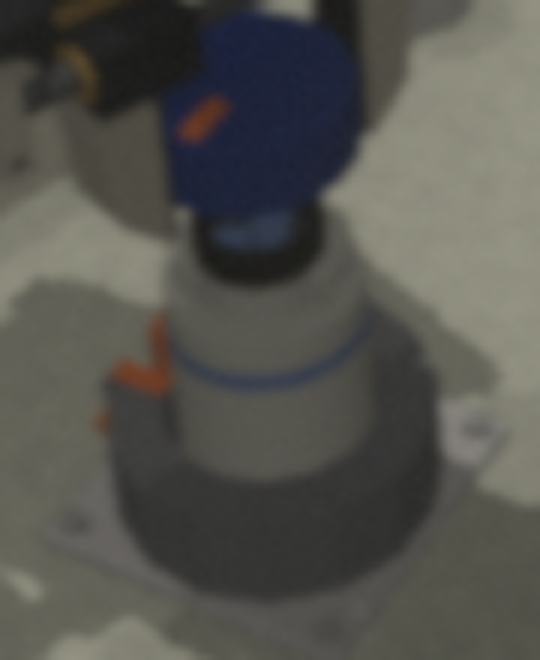

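View pics/top11.png

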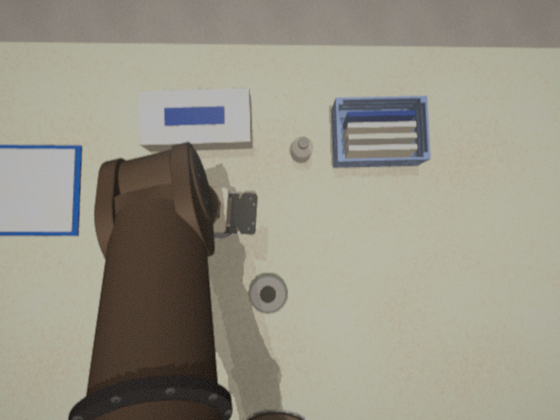

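The lid is held level above the open mouth (zoom (262,245)). The jar's stripe and rib are where they were when it was seated, and the bystanders sit at the same pixels as at the start. Handing in.

```bash
python3 - <<'E'
from h import *
s=read_state();print(np.abs(s["dq"]).max(),s["grip_width"]); print(robot.job_done())
E
```

```text
0.0014455317887313085 0.6526302691826577
the job is handed in; nothing more can be done
None
```

The job is handed in. The jar stands seated in the cradle with its rib in the notch, and the gripper holds the unscrewed lid level above the open mouth. It took about 13.4 s of the 58 s.

**What I did:** I gripped the closed jar by its lid, turned it by about 0.06 rad to line the rib up with the notch, and lowered it fully into the cradle. I then turned the lid 1.45 rad anticlockwise, leaving its bar about 1.5 rad past the rib, and lifted it 4.4 cm straight up.

**Last checks:**
- **Jar:** its underside reached about 6 mm above the table with no contact on the way down. In the side view its stripe and rib stayed in the same place through the unscrewing and the lift.
- **Lid:** its origin is about 126 mm above the jar's underside (24 mm above the mouth), from the tool's height. It is still firmly gripped and at rest, and the wrist carries only about the lid's weight.
- **Bystanders:** the bottle, filter, basket and carton sit at the same pixels in the top view as at the start.

**Disagreements:**
- **Cameras:** the two views disagreed by 2–4 mm in absolute position. I corrected the side camera using the known finger positions and checked again during the lowering.
- **Side view and arm motion:** they differed by about 2 mm on where the jar hung over the cradle, so I aimed between them, and it went in without contact.
- **Bar angle:** the last reading, 1.81 rad, had a short measured radius (14 mm instead of 17 mm), so I count it only as a rough check.

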